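# Switch on the bench supply under the touch-latch lid

## Task

Switch on the bench supply in the wider of the two grey service boxes, using fingertips only: press down the front of its closed lid (the edge nearer the robot) until the catch gives and let go, so that the lid springs ajar; then push the lid right back until it rests fully open, and last press down the raised half of the white paddle switch inside so that it flips fully over and stays. Pick nothing up, leave the narrow box's lid shut, and do not disturb the loose things on the bench; finish with the lid standing open.

Things in the scene. Friction and masses are not known exactly. Their poses are not given: they have to be found in the camera images.
- wide: the wider service box, fixed: 150 mm deep (x), 175 mm wide (y), 100 mm tall, walls 10 mm thick, top open under the lid (inside 130 x 155 mm, inner floor 55 mm above the bench). Origin at the centre of its underside; its x points from the front (robot side) to the hinge side, z up
- narrow: the narrow service box, fixed: the same depth and height but 125 mm wide, with a lid of the same kind that must stay shut. Origin and axes likewise. The boxes may stand either way round, left or right
- wide_lid (a joint): angle of the wide box's lid, rad: 0 closed (flush with the rim), negative when pressed in (stop at -0.12), growing as its front edge rises; sprung ajar it rests on the plunger at about 0.8; 1.57 is upright; 2.0 fully open, leaning back on its stop, where gravity keeps it. Let go before upright, it falls back to ajar
- wide_plunger (a joint): rise of the white spring plunger (a rod 10 mm across) that lifts the lid, m: 0 latched, 0.03 fully out. It stands 32 mm in front of the hinge line and 61.5 mm to the +y side of the box's middle; fully out, its top is 124 mm above the bench
- narrow_lid (a joint): angle of the narrow box's lid, rad, likewise: 0 closed, positive when open
- paddle (a joint): paddle switch, rad: 0 off (front half raised), 0.44 on (front half down). It stays where it is left; about 2 N on the pad flips it
- wide_lid_press (a point): where to press: top face of the wide lid, middle across y, 100 mm from the hinge, 22 mm in from the front edge; moves with the lid. The catch gives about 6 mm down here (lid joint about -0.065) at about 3 N; once let go, the plunger lifts the lid ajar within a second. The catch does not latch again
- wide_lid_edge (a point): middle of the lower front edge of the wide lid, 122 mm from the hinge; moves with the lid. The lid is an aluminium plate 122 mm long, 151 mm wide, 6 mm thick. Ajar, it is free to be pushed back with under 1 N at this edge (up and back along its arc)
- wide_hinge (a point): middle of the wide lid's hinge axis (along the box's y), 62 mm behind the box's middle and 97 mm above the bench
- paddle_pad (a point): where to press: top of the paddle's front half, 17 mm in front of its axle; 76 mm above the bench when off, goes down 7 mm. The paddle is white, 50 mm long (x), 34 mm wide, in the box's middle across y; its axle is 8 mm in front of the box's middle, 68 mm above the bench
- tower: loose model of a lattice telecom mast, 235 mm tall, on a white 110 mm square base, towards the back of the bench; origin under its base
- attenuator: loose brass turned connector, 28 mm across, 50 mm tall, standing between the two boxes; origin under its foot
- antenna: loose black rod antenna on a 40 mm puck, 107 mm tall, standing between the two boxes; origin under its foot
- mug: loose white mug, 78 mm across, 92 mm tall; origin under its foot
- screwdriver: loose screwdriver lying flat; origin under its middle
- mouse: loose black computer mouse, 100 x 58 x 30 mm; origin under its middle
- radio: loose small aluminium radio module, 90 x 60 x 26 mm; origin under its middle

How it is judged (in metres and radians):
On the way, in this order (a step that is already met when the one before it is completed fails the run):
1. the catch of the wide lid is pressed and lets go: the plunger comes out and the lid stands ajar (over 0.5 rad) (value of joint wide_plunger above 0.02 m and value of joint wide_lid above 0.5 rad), for 0.2 s.
2. the lid is pushed right back (over 1.75 rad) (value of joint wide_lid above 1.75 rad and value of joint wide_plunger above 0.02 m), for 0.2 s.
3. the paddle switch is pressed over (over 0.36 rad) (value of joint paddle above 0.36 rad), for 0.2 s.
At the end, for the whole second after the job is handed in: The wide lid stands open at rest at more than 1.75 rad of 2.0 with its plunger out by more than 20 mm, the paddle is over by more than 0.36 of 0.44 rad, and the narrow lid is shut (between -0.03 and 0.1 rad) (all of step 2 and value of joint paddle above 0.36 rad and value of joint narrow_lid between -0.03 and 0.1 rad and velocity of joint wide_lid between -0.1 and 0.1 rad/s); the robot touches nothing.
It fails at once if the narrow box's lid is sprung or opened (over 0.1 rad) (value of joint narrow_lid above 0.1 rad).
It fails at once if a loose thing is picked up, shoved more than 30 mm or the tower tipped (distance of any of tower, attenuator, antenna, mug, screwdriver, mouse, radio from where it was at the start of the episode above 0.03 m or angle between tower's own z axis and vertical above 0.35 rad).
It also fails if it takes over 48 s, if anything falls off the work surface, if the arm or the gripper's body presses on something with over 40 N, if the wrist force passes 120 N, or if a joint passes its speed limit or range.

## Robot

A 7-joint arm with a two-finger parallel gripper is mounted at the origin on the work surface. World frame = base frame: x ahead of the robot, y to its left, z up, the work surface at z = 0. Lengths are in m, angles in degrees, forces in N, time in s.
With the tool pointing down it reaches from about 0.425 to 0.875 m from the base axis. Payload 8.4 kg.
Tool frame: the origin (TCP) lies at the very end of the fingers, on their centre line; the grasp point (between the pads) lies 19 mm behind it (ctrl.grip_point_offset is the distance from the TCP to the grasp point, in m); z points along the fingers, y is the direction in which the jaws open and shut (so a half turn about z gives the same grasp; the last joint's range is limited). The gripper opens to 87 mm and grips with 3 to 60 N. Pads are 19 mm wide; open, the fingers measure 117 mm over their backs; the gripper's body (75 mm by 190 mm) begins 51 mm behind the grasp point.
Start: joints at [-73.35, 19.091, 2.286, 83.961, -0.768, 76.965, -3.352], TCP at [0.247, 0.601, 0.223] pointing down, gripper open.
Joint ranges: [-147.57, 147.57], [-21.85, 119.76], [-74.77, 79.35], [14.55, 137.4], [-85.83, 265.84], [4.83, 119.75], [-152.11, 152.11]. Speed limits (degrees/s): [127.2, 127.2, 159.86, 159.86, 180, 180, 180].

## Interface

Orientations are given as a 3x3 rotation matrix whose columns are the frame's x, y, z axes.
In Python, from bench import ctrl gives the robot as it stands.
- The arm moves only by the tool apply_moves, never from a script. Its argument "moves" is text: rows parted by semicolons, each of 7 numbers parted by spaces: the shift along the tool's x, y, z in cm, then the turn, a rotation vector about the tool's x, y, z in degrees, then the opening, from 0 (shut) to 1 (fully open). In form: x y z ax ay az claw; .... A call has 1 to 12 rows; each row shifts and turns the commanded pose from where the row before left it, along the tool's axes as they then stand; what a row does not reach is not made up. A row lasts 1/8 s, in which the tool goes at most 62.5 mm and 10.7 degrees, less where a joint would pass 70% of its speed; a pose out of reach is approached as far as the arm can. A call with a gripper value outside its range is refused whole. The fingers move at their own pace and stop on an object; the grip force is fixed at half the most. Time passes only in rows, so rows that do not move let the fingers close. It gives the time, the measured TCP pose, the force and the opening at its end, in the units of the state.
- ctrl.read_state(): the state, without advancing time (a new reading comes with each control period).
- ctrl.get_image(name): name is "scene" or "top"; returns a dict with "img" (384x512x3 uint8, red, green, blue), "camera_matrix" (3x3 intrinsics, pixels), "k1" (the pictures are not rectified: a ray, as slopes to the right and down, at radius r is drawn at 1 + k1 r^2 times it, then the intrinsics apply), "origin" and "rotation" of the camera in the world. Camera axes: x right, y up, looking along -z (the intrinsics and any distortion apply to the point x, -y, -z); pixel columns grow to the right and rows downward; lengths in m; the calibration is good to about 2 mm. A picture is of the moment at which its call begins. There is no depth.
- ctrl.close_job(): hands the job in, once; it reports no verdict.
Trained networks look in a picture, given as the dict that the camera call returned (one of the last four; its "shot" number tells which), for a name from the list of things; names that differ only in an ending like _2 or _b are one class to them, and where a whole thing is asked for, a point or a joint stands for the part that bears it (a point fixed in the world has none). Each returns a list of dicts, best first, with "score" (0 to 1); they miss things now and then, are a little off and sometimes report something else, mostly with a low value. They report only what shows in the picture. A call takes as long as a camera call.
- ctrl.boxes_of(picture, label): "position" ([column, row] in pixels, amid what is visible of it).
- ctrl.landmark_of(picture, label): "position" ([column, row] in pixels: a listed point, or the origin of a listed thing).
The state is a dict: "clock": time; "qpos": joint angles; "qvel": joint speeds; "effort": joint torques, N m; "tcp_pos": TCP position; "tcp_rot": TCP orientation; "wrist_force": force on the tool from outside, world axes, zero at the start; "moment": the same for the moment, N m; "opening": finger opening in m.
Only numpy, scipy, OpenCV 4.12 (cv2) and the standard library are available. Lean on these libraries where they do the work, as an engineer would, in place of code of your own. Each camera call takes 0.05 s, during which the arm holds its last target. There are 200 camera calls.

## Working session

There is one attempt and no reset: what is moved stays moved. The work goes in short steps, Python scripts to look and compute and a tool call to move; the robot and the scene stay as the last step left them, time stands still between calls to the robot, and variables do not carry over. Pictures are saved under pics/ and viewed, about 8 in all and at most 12, crops included, and the job is handed in when it is done.

Besides the shell and the picture viewer there is one more tool, called after "Emit:" by a JSON object that holds its "op" and its "data", one argument or row to a line. apply_moves: Moves the arm, as the interface text tells. Its arguments: {"type":"object","properties":{"moves":{"type":"string"}},"required":["moves"]}

```bash
mkdir -p pics; cat > h.py <<'E'
import numpy as np, cv2
from bench import ctrl
def ray(p,px):
    K=np.array(p["camera_matrix"]);u=(px[0]-K[0,2])/K[0,0];v=(px[1]-K[1,2])/K[1,1]
    rd=np.hypot(u,v);r=rd
    for _ in range(30): r=rd/(1+p["k1"]*r*r)
    s=r/rd if rd>0 else 1
    d=np.array(p["rotation"])@np.array([u*s,-v*s,-1]);return np.array(p["origin"]),d
def atz(p,px,z):
    o,d=ray(p,px);return o+d*(z-o[2])/d[2]
def proj(p,X):
    c=np.array(p["rotation"]).T@(np.array(X)-np.array(p["origin"]))
    u,v=c[0]/-c[2],-c[1]/-c[2];f=1+p["k1"]*(u*u+v*v);K=np.array(p["camera_matrix"])
    return [K[0,0]*u*f+K[0,2],K[1,1]*v*f+K[1,2]]
def save(p,n): cv2.imwrite("pics/"+n,cv2.cvtColor(p["img"],cv2.COLOR_RGB2BGR))
E
python3 - <<'E'
from h import *
np.set_printoptions(precision=3,suppress=True)
for c in("top","scene"):
    p=ctrl.get_image(c);save(p,c+"0.png");print(c,p["origin"])
    for n,z in(("wide",0),("narrow",0),("wide_lid_press",.1),("wide_lid_edge",.094),("wide_hinge",.097),("tower",0),("attenuator",0),("antenna",0),("mug",0)):
        for d in ctrl.landmark_of(p,n)[:2]: print(n,np.array(d["position"]),round(d["score"],2),atz(p,d["position"],z))
s=ctrl.read_state();print(s["tcp_pos"],np.array(s["tcp_rot"]),s["wrist_force"],s["clock"])
E
```

```text
top [0.458 0.014 1.405]
wide [319.2 206. ] 0.86 [ 0.493 -0.172  0.   ]
narrow [197.  177.1] 0.6 [0.574 0.186 0.   ]
wide_lid_press [323.2 216.2] 0.81 [ 0.463 -0.169  0.1  ]
wide_lid_edge [319.1 225.1] 0.9 [ 0.438 -0.159  0.094]
wide_hinge [328.3 183.8] 0.65 [ 0.551 -0.184  0.097]
tower [262.8 100.4] 0.77 [ 0.804 -0.005  0.   ]
attenuator [261.1 194.4] 0.59 [ 0.525 -0.002  0.   ]
antenna [259.5 139.2] 0.65 [0.688 0.004 0.   ]
antenna [405.1 261.3] 0.23 [ 0.336 -0.419  0.   ]
mug [429.5 179.1] 0.69 [ 0.574 -0.493  0.   ]
mug [193.3 174. ] 0.35 [0.583 0.197 0.   ]
scene [1.282 0.673 0.792]
wide [233.9 172.8] 0.7 [ 0.491 -0.175  0.   ]
narrow [301.9 239.5] 0.58 [0.591 0.197 0.   ]
wide_lid_press [238.3 145.4] 0.94 [ 0.469 -0.172  0.1  ]
wide_lid_edge [249.2 149.5] 0.74 [ 0.456 -0.135  0.094]
wide_hinge [212.3 156.9] 0.58 [ 0.572 -0.185  0.097]
tower [195.1 239.1] 0.65 [ 0.792 -0.021 -0.   ]
tower [245.5 150.1] 0.52 [ 0.357 -0.25   0.   ]
attenuator [300.5 241. ] 0.53 [ 0.598  0.198 -0.   ]
attenuator [269.9 198.2] 0.43 [0.512 0.008 0.   ]
antenna [387.8 288.6] 0.62 [0.584 0.459 0.   ]
antenna [233.6 222.2] 0.59 [0.669 0.006 0.   ]
mug [164.2 147.3] 0.65 [ 0.551 -0.488  0.   ]
[0.247 0.601 0.223] [[-0.925  0.38  -0.   ]
 [ 0.38   0.925 -0.   ]
 [-0.    -0.    -1.   ]] [-0.287  0.181 -0.472] 1.0
```

```bash
python3 - <<'E'
import cv2
a=cv2.imread("pics/top0.png")[130:280,140:400]
cv2.imwrite("pics/topc.png",cv2.resize(a,None,fx=3,fy=3,interpolation=cv2.INTER_CUBIC))
E
```

```text
(no output)
```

View pics/topc.png

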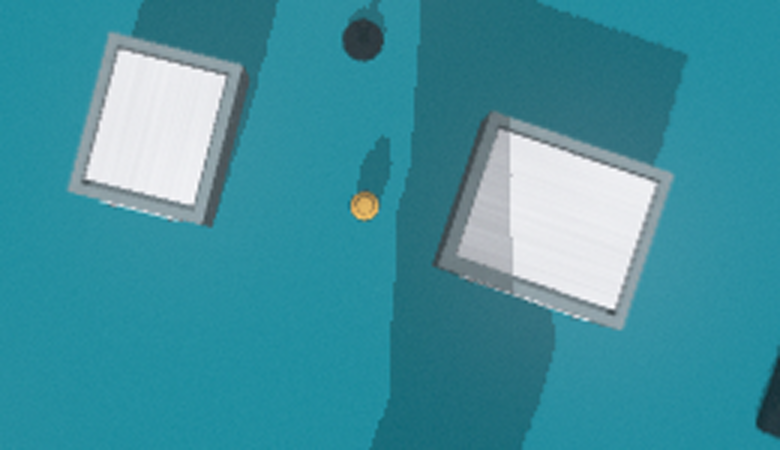

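View pics/scene0.png

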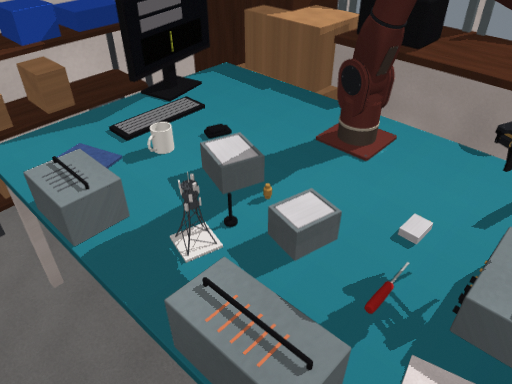

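The crop shows the wide box on the right, with top corners at about (490,112), (673,175), (622,328) and (437,266). The narrow box is on the left. The attenuator is at (364,206) and the antenna at (362,40), both clear of the wide box. Next I fit the wide box's pose from those corners.

```bash
python3 - <<'E'
from h import *
from scipy.optimize import least_squares
np.set_printoptions(precision=3,suppress=True)
p=ctrl.get_image("top")
c=np.array([[490,112],[673,175],[622,328],[437,266]])
px=c/3.+[140,130]-1/3.
L=np.array([[.075,.0875],[.075,-.0875],[-.075,-.0875],[-.075,.0875]])
W=np.array([atz(p,q,.1)[:2] for q in px])
def T(v): 
    R=np.array([[np.cos(v[2]),-np.sin(v[2])],[np.sin(v[2]),np.cos(v[2])]]);return R
f=lambda v:(L@T(v).T+v[:2]-W).ravel()
r=least_squares(f,[.5,-.17,-.3]);v=r.x;print(v,np.degrees(v[2]),r.fun)
B=lambda x,y:T(v)@[x,y]+v[:2]
for n,x,z in(("wide_lid_press",-.038,.1),("wide_lid_edge",-.06,.094),("wide_hinge",.062,.097),("wide",0,0)):
    w=[*B(x,0),z];print(n,np.array(w),proj(p,w),[ (d["position"]) for d in ctrl.landmark_of(p,n)[:1]])
np.save("box.npy",v)
E
```

```text
[ 0.499 -0.174 -0.323] -18.527686923203543 [ 0.001 -0.     0.002 -0.    -0.002  0.    -0.001 -0.   ]
wide_lid_press [ 0.462 -0.162  0.1  ] [np.float64(320.3561448583888), np.float64(216.23177702787862)] [[323.9, 218.9]]
wide_lid_edge [ 0.442 -0.155  0.094] [np.float64(317.5027836651727), np.float64(223.91958986901813)] [[318.3, 222.5]]
wide_hinge [ 0.557 -0.193  0.097] [np.float64(331.79870524928486), np.float64(181.48309133362505)] [[330.2, 181.8]]
wide [ 0.499 -0.174  0.   ] [np.float64(319.85107714366836), np.float64(203.97161923174374)] [[317.3, 202.5]]
```

Emit:
{"op": "apply_moves", "data": {
  "moves": "-3.7 -3.2 -0.3 0 0 0 0;-3.7 -3.2 -0.3 0 0 0 0;-3.7 -3.2 -0.3 0 0 0 0;-3.7 -3.2 -0.3 0 0 0 0;-3.7 -3.2 -0.3 0 0 0 0;-3.7 -3.2 -0.3 0 0 0 0;-3.7 -3.2 0 0 0 0 0;-3.7 -3.2 0 0 0 0 0;0 0 0 0 0 -3.8 0;0 0 0 0 0 0 0"
}}

```text
clock: 2.5
tcp_pos: [0.4236, 0.2517, 0.2408]
tcp_rot: [[-0.948, 0.319, 0.0], [0.319, 0.948, 0.001], [0.0, 0.001, -1.0]]
wrist_force: [-0.6, 0.0, 0.0]
opening: 0.0015
```

```bash
cat >> h.py <<'E'
def go(bx,by,z):
    v=np.load("box.npy");c,s=np.cos(v[2]),np.sin(v[2])
    w=np.array([v[0]+c*bx-s*by,v[1]+s*bx+c*by,z]);S=ctrl.read_state();R=np.array(S["tcp_rot"])
    Rt=np.array([[-c,-s,0],[-s,c,0],[0,0,-1.]])
    d=w-S["tcp_pos"]
    b=np.array([c*(S["tcp_pos"][0]-v[0])+s*(S["tcp_pos"][1]-v[1]),-s*(S["tcp_pos"][0]-v[0])+c*(S["tcp_pos"][1]-v[1]),S["tcp_pos"][2]])
    print("box-frame tcp",b.round(4),"tool d cm",(R.T@d*100).round(2),"rotvec",np.degrees(cv2.Rodrigues(R.T@Rt)[0].ravel()).round(1),"F",np.round(S["wrist_force"],1),"q",np.round(S["qpos"],0),"t",S["clock"])
E
python3 -c "
from h import *
go(-.038,0,.2)"
```

```text
box-frame tcp [-0.2062  0.3796  0.2408] tool d cm [-16.87 -37.94   4.06] rotvec [ 0.  -0.  -0.1] F [-0.6  0.   0. ] q [-52.  -0.  16. 104.   0.  76.  35.] t 2.5
```

Emit:
{"op": "apply_moves", "data": {
  "moves": "-2.1 -4.75 0 0 0 0 0;-2.1 -4.75 0 0 0 0 0;-2.1 -4.75 0 0 0 0 0;-2.1 -4.75 0 0 0 0 0;-2.1 -4.75 0 0 0 0 0;-2.1 -4.75 0 0 0 0 0;-2.1 -4.75 0 0 0 0 0;-2.1 -4.75 0 0 0 0 0;0 0 4 0 0 0 0;0 0 4 0 0 0 0;0 0 3 0 0 0 0;0 0 0 0 0 0 0"
}}

```text
clock: 4.0
tcp_pos: [0.4608, -0.1609, 0.129]
tcp_rot: [[-0.948, 0.318, -0.004], [0.318, 0.948, -0.0], [0.004, -0.002, -1.0]]
wrist_force: [0.1, -0.0, 0.4]
opening: 0.0006
```

```bash
python3 -c "
from h import *
go(-.038,0,.1)
p=ctrl.get_image('top');q=ctrl.get_image('scene')
a=np.hstack([cv2.resize(p['img'][150:260,260:390],(390,330)),cv2.resize(q['img'][80:220,140:300],(377,330))]);save({'img':a},'press.png')"
```

```text
box-frame tcp [-0.0399  0.0002  0.129 ] tool d cm [-0.2  -0.01  2.9 ] rotvec [-0.1 -0.2 -0. ] F [ 0.1 -0.   0.4] q [-30.   5.  47. 114.  -4.  63.  90.] t 4.0
```

View pics/press.png

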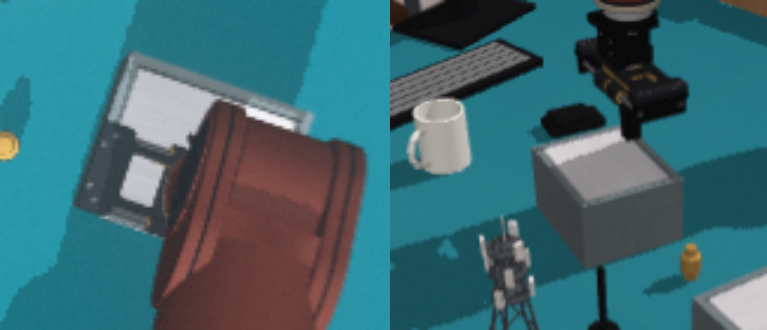

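The crops show the closed fingertips over the front middle of the wide lid. Now I press.

Emit:
{"op": "apply_moves", "data": {
  "moves": "0 0 1.5 0 0 0 0;0 0 1.2 0 0 0 0;0 0 0.4 0 0 0 0;0 0 0.4 0 0 0 0;0 0 0.3 0 0 0 0;0 0 0 0 0 0 0"
}}

```text
clock: 4.85
tcp_pos: [0.4618, -0.1618, 0.0925]
tcp_rot: [[-0.948, 0.318, -0.0], [0.318, 0.948, 0.0], [0.0, -0.0, -1.0]]
wrist_force: [-2.1, 0.5, 2.5]
opening: 0.0009
```

Emit:
{"op": "apply_moves", "data": {
  "moves": "0 0 0.15 0 0 0 0;0 0 0 0 0 0 0;0 0 -4 0 0 0 0;0 0 -5 0 0 0 0;0 0 -4 0 0 0 0;0 0 -2 0 0 0 0;2 0 0 0 0 0 0;2 0 0 0 0 0 0;0 0 0 0 0 0 0;0 0 0 0 0 0 0"
}}

```text
clock: 6.1
tcp_pos: [0.4248, -0.1492, 0.2412]
tcp_rot: [[-0.948, 0.318, 0.001], [0.318, 0.948, -0.0], [-0.001, 0.0, -1.0]]
wrist_force: [0.3, 0.5, -0.3]
opening: 0.0002
```

```bash
python3 -c "
from h import *
go(-.07,0,.16)
p=ctrl.get_image('top');q=ctrl.get_image('scene')
a=np.hstack([cv2.resize(p['img'][150:260,260:390],(390,330)),cv2.resize(q['img'][80:220,140:300],(377,330))]);save({'img':a},'ajar.png')
for n in('wide_lid_edge','wide_lid_press'): print(n,ctrl.landmark_of(q,n)[:2])
v=np.load('box.npy');t=.8;x=.062-.122*np.cos(t);print(proj(q,[v[0]+np.cos(v[2])*x,v[1]+np.sin(v[2])*x,.097+.122*np.sin(t)]))"
```

```text
box-frame tcp [-7.770e-02 -2.000e-04  2.412e-01] tool d cm [-0.76  0.02  8.13] rotvec [0.  0.1 0. ] F [ 0.3  0.5 -0.3] q [-34. -10.  43. 110.   7.  77.  79.] t 6.1
wide_lid_edge [{'position': [237.6, 126.0], 'score': 0.75}, {'position': [196.1, 239.2], 'score': 0.17}]
wide_lid_press [{'position': [234.6, 128.1], 'score': 0.68}]
[np.float64(237.073175294073), np.float64(123.74381888800053)]
```

View pics/ajar.png

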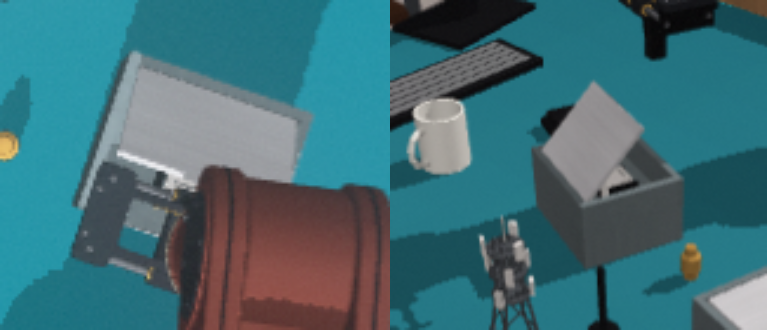

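The lid stands ajar, with its edge near pixel (237,126); 0.8 rad predicts (237,124). Now I lower the closed fingers in front of the edge and push back.

Emit:
{"op": "apply_moves", "data": {
  "moves": "0 0 4 0 0 0 0;0 0 4.4 0 0 0 0;0 0 0 0 0 0 0;-3 0 0 0 0 0 0;-1.5 0 0 0 0 0 0;-1.2 0 0 0 0 0 0;-1.2 0 0 0 0 0 0;-1.2 0 0 0 0 0 0;-1.2 0 0 0 0 0 0;0 0 0 0 0 0 0"
}}

```text
clock: 7.55
tcp_pos: [0.513, -0.179, 0.1573]
tcp_rot: [[-0.948, 0.318, 0.0], [0.318, 0.948, -0.001], [-0.0, -0.001, -1.0]]
wrist_force: [-0.9, -0.0, -0.1]
opening: 0.0001
```

```bash
python3 -c "
from h import *
go(.072,0,.157)"
```

```text
box-frame tcp [ 0.0154 -0.0004  0.1573] tool d cm [-5.66  0.04  0.04] rotvec [-0.1  0.  -0. ] F [-0.9 -0.  -0.1] q [-29.  12.  50. 106. -10.  67.  95.] t 7.55
```

Emit:
{"op": "apply_moves", "data": {
  "moves": "-1 0 0 0 0 0 0;-1 0 0 0 0 0 0;-1 0 0 0 0 0 0;-1 0 0 0 0 0 0;-1 0 0 0 0 0 0;-0.7 0 0 0 0 0 0;0 0 0 0 0 0 0;0 0 0 0 0 0 0"
}}

```text
clock: 8.55
tcp_pos: [0.566, -0.1968, 0.157]
tcp_rot: [[-0.948, 0.318, -0.0], [0.318, 0.948, 0.0], [0.0, -0.0, -1.0]]
wrist_force: [-0.8, 0.2, 0.6]
opening: 0.0004
```

```bash
python3 -c "
from h import *
go(-.025,0,.157)
p=ctrl.get_image('top');q=ctrl.get_image('scene')
a=np.hstack([cv2.resize(p['img'][150:260,260:390],(390,330)),cv2.resize(q['img'][80:220,140:300],(377,330))]);save({'img':a},'open.png')"
```

```text
box-frame tcp [ 0.0713 -0.0005  0.157 ] tool d cm [9.63 0.05 0.  ] rotvec [-0. -0. -0.] F [-0.8  0.2  0.6] q [-24.  20.  48.  98. -16.  69. 100.] t 8.55
```

View pics/open.png

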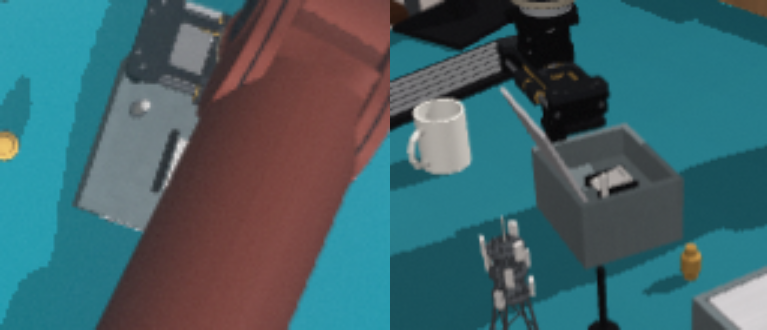

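The lid leans back past upright, and the paddle shows inside the box. I pull back to above the paddle pad and check before pressing.

Emit:
{"op": "apply_moves", "data": {
  "moves": "3 0 0 0 0 0 0;3.3 0 0 0 0 0 0;3.3 0 0 0 0 0 0;0 0 3 0 0 0 0;0 0 2 0 0 0 0;0 0 0 0 0 0 0"
}}

```text
clock: 9.4
tcp_pos: [0.4741, -0.1659, 0.1062]
tcp_rot: [[-0.948, 0.318, -0.002], [0.318, 0.948, 0.0], [0.002, -0.0, -1.0]]
wrist_force: [-0.3, 0.6, -0.4]
opening: 0.0003
```

```bash
python3 -c "
from h import *
go(-.025,0,.076)
p=ctrl.get_image('top');q=ctrl.get_image('scene')
a=np.hstack([cv2.resize(p['img'][150:260,260:390],(390,330)),cv2.resize(q['img'][80:220,140:300],(377,330))]);save({'img':a},'pad.png')
v=np.load('box.npy')
for n,i in(('top',p),('scene',q)): print(n,ctrl.landmark_of(i,'paddle_pad')[:1],proj(i,[v[0]-.025*np.cos(v[2]),v[1]-.025*np.sin(v[2]),.076]))
for t in (1.75,2.0): x=.062-.122*np.cos(t);print(t,proj(q,[v[0]+np.cos(v[2])*x,v[1]+np.sin(v[2])*x,.097+.122*np.sin(t)]))
print(ctrl.landmark_of(q,'wide_lid_edge')[:1])"
```

```text
box-frame tcp [-0.0256 -0.0004  0.1062] tool d cm [-0.07  0.04  3.02] rotvec [-0.  -0.1 -0. ] F [-0.3  0.6 -0.4] q [-32.  10.  51. 114.  -9.  60.  94.] t 9.4
top [] [np.float64(320.6714370975225), np.float64(211.78308860233523)]
scene [{'position': [240.4, 154.3], 'score': 0.61}] [np.float64(238.55152162709098), np.float64(152.96344651762166)]
1.75 [np.float64(204.8976469372551), np.float64(122.01353898885785)]
2.0 [np.float64(196.1364738268639), np.float64(126.90503128936844)]
[{'position': [197.8, 128.4], 'score': 0.56}]
```

View pics/pad.png

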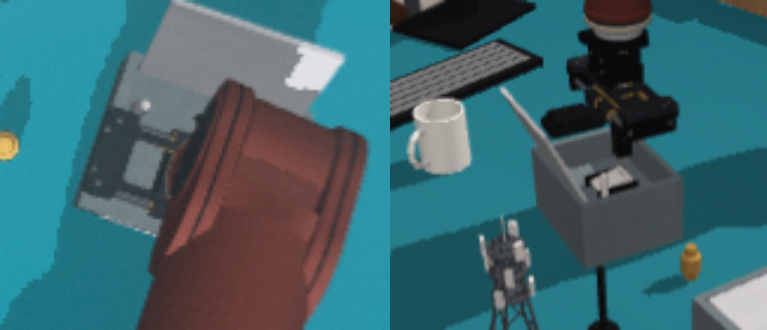

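Emit:
{"op": "apply_moves", "data": {
  "moves": "0.4 0 1.5 0 0 0 0;0 0 1 0 0 0 0;0 0 0.5 0 0 0 0;0 0 0.4 0 0 0 0;0 0 0.3 0 0 0 0;0 0 0.2 0 0 0 0;0 0 0 0 0 0 0;0 0 0 0 0 0 0"
}}

```text
clock: 10.65
tcp_pos: [0.4712, -0.165, 0.069]
tcp_rot: [[-0.948, 0.318, -0.001], [0.318, 0.948, 0.001], [0.001, 0.001, -1.0]]
wrist_force: [-9.8, 3.7, 21.6]
opening: 0.0003
```

Bottomed out firmly at z = 69 mm. I retract well clear so the paddle can be seen.

Emit:
{"op": "apply_moves", "data": {
  "moves": "0 0 -3 0 0 0 0;0 0 -5 0 0 0 0;0 0 -5 0 0 0 0;0 5 -2 0 0 0 0;0 5.5 0 0 0 0 0;0 5.5 0 0 0 0 0;0 5.5 0 0 0 0 0;0 5 0 0 0 0 0;0 0 0 0 0 0 0;0 0 0 0 0 0 0"
}}

```text
clock: 11.9
tcp_pos: [0.5559, 0.0856, 0.218]
tcp_rot: [[-0.948, 0.318, 0.0], [0.318, 0.948, -0.001], [-0.0, -0.001, -1.0]]
wrist_force: [-0.7, -1.1, -0.3]
opening: 0.0003
```

```bash
python3 -c "
from h import *
go(0,0,.2)
p=ctrl.get_image('top');q=ctrl.get_image('scene')
a=np.hstack([cv2.resize(p['img'][150:260,260:390],(390,330)),cv2.resize(q['img'][120:180,200:270],(385,330),interpolation=cv2.INTER_CUBIC)]);save({'img':a},'end.png')"
```

```text
box-frame tcp [-0.028   0.2641  0.218 ] tool d cm [ -2.81 -26.41   1.81] rotvec [-0.  0. -0.] F [-0.7 -1.1 -0.3] q [-49.  10.  41.  98.  -7.  74.  65.] t 11.9
```

View pics/end.png

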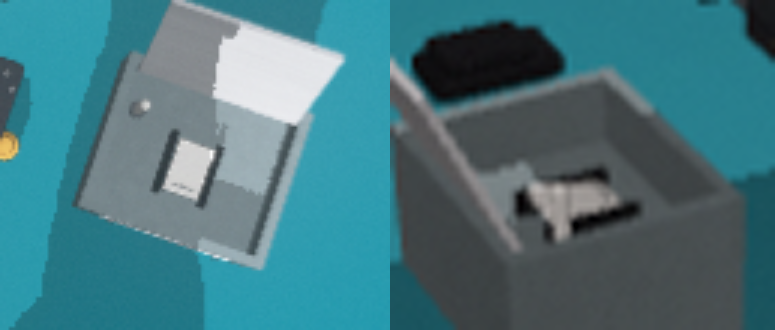

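The lid is open and the arm is clear. I compare the paddle before and after at the same scale.

```bash
python3 -c "
from h import *
b=cv2.imread('pics/open.png')[:,390:][94:236,141:307]
q=ctrl.get_image('scene')
e=cv2.cvtColor(cv2.resize(q['img'][80:220,140:300],(377,330)),cv2.COLOR_RGB2BGR)[94:236,141:307]
cv2.imwrite('pics/cmp.png',cv2.resize(np.hstack([b,e]),None,fx=2.4,fy=2.4))
for n in('attenuator','antenna','tower','narrow_lid'): print(n,[np.round(d['position']) for d in ctrl.landmark_of(q,n)[:2]] if n!='narrow_lid' else '')"
```

```text
attenuator [array([268., 197.])]
antenna [array([234., 221.])]
tower [array([199., 241.]), array([241., 153.])]
narrow_lid
```

View pics/cmp.png

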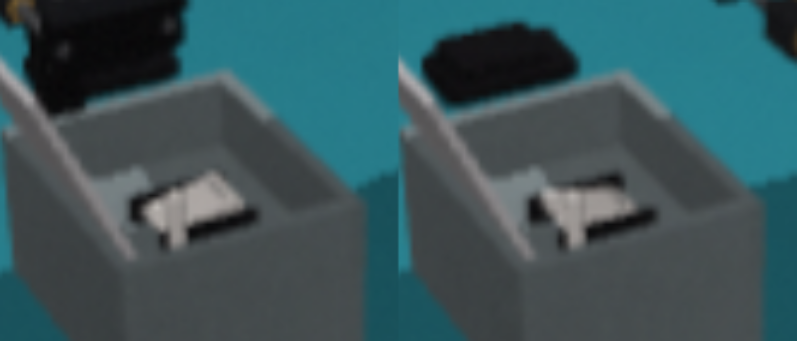

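The paddle has flipped: its front half has dropped and the rear half is up. The loose things are where they were, so I hand the job in.

```bash
python3 -c "
from bench import ctrl
print(ctrl.close_job())"
```

```text
the job is handed in; nothing more can be done
None
```

The bench supply in the wide box is switched on and the job is handed in, at about 12 s of the 48 s allowed. No verdict is reported. With closed fingertips I pressed the lid until the catch gave and it sprang ajar. I then pushed it right back, pressed the paddle over, and moved the arm clear.

**Last checks:**
- **Lid:** just before the paddle press, its edge was found at pixel (198,128); fully open (2.0 rad) predicts (196,127). The final pictures still show it leaning back, with the plunger out.
- **Paddle:** it bottomed out at z = 69 mm with about 22 N up on the wrist. The before and after pictures show the front half down and the rear half up.
- **Loose things:** the attenuator, antenna and tower were found again within a few pixels of where they started. I did not re-measure the mug, screwdriver, mouse and radio.
- **Narrow box:** I did not check its lid in the last pictures. The arm never went down near it.
- **Arm:** it ended at z = 0.218 m with about 1 N on the wrist, so it was touching nothing.

No check failed. The one disagreement was in the first measurements: the lid edge point in the scene picture was about 2 cm off the box outline, so I used the outline.

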